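Add a slotted weight to the hanger with the slots staggered

ROBOT

A 6-joint arm with a two-finger parallel gripper is mounted at the origin on a cart in front of the work surface, level with it; the furniture and walls round the work are solid. World frame = base frame: x ahead of the robot, y to its left, z up, the work surface at z = 0. Lengths are in m, angles in rad, forces in N, time in s.
With the tool pointing down it reaches from about 0.4 to 0.825 m from the base axis. Payload 7 kg.
Tool frame: the origin (TCP) lies on the centre line of the jaws, within the pads' length; the fingertips stand 25 mm ahead of it and the grasp point (between the pads) lies 6 mm ahead of it; z points along the fingers, y is the direction in which the jaws open and shut (so a half turn about z gives the same grasp; the last joint's range is limited). The gripper opens to 88 mm and grips with 3 to 60 N. Pads are 19 mm wide; open, the fingers measure 130 mm over their backs; the gripper's body (78 mm by 193 mm) begins 47 mm behind the grasp point.
Start: joints at [-1.018, 0.359, 0.012, 0, -1.224, -0.288], TCP at [0.177, -0.651, 0.252] pointing down, gripper open.
Joint ranges: [-3.07, 3.07], [-1.43, 2.12], [-1.02, 1.25], [-3.03, 1.67], [-3.05, -0], [-3.03, 3.03]. Speed limits (rad/s): [2.39, 2.39, 3.01, 3.14, 3.14, 3.14].

INTERFACE

Orientations are given as [roll, pitch, yaw] about the fixed x, y, z axes, in that order (R = Rz(yaw) Ry(pitch) Rx(roll)).
In Python, from station import * gives the robot as it stands. The module is installed in compiled form; this text tells all that it offers.
- The arm moves only by the tool step_arm, never from a script. Its argument "commands" is text: rows parted by semicolons, each of 6 numbers parted by spaces: the shift along the tool's x, y, z in mm, then the turn, a rotation vector about the tool's x, y, z in rad. A call has 1 to 8 rows; each row shifts and turns the commanded pose from where the row before left it, along the tool's axes as they then stand; what a row does not reach is not made up. A row lasts 1/8 s, in which the tool goes at most 62.5 mm and 10.7 degrees, less where a joint would pass 70% of its speed; a pose out of reach is approached as far as the arm can. A call is refused whole if a number of a shift passes 62.5 or a number of a turn 0.188, either way. A call with a gripper value outside its range is refused whole. "jaw" is the finger opening in mm, from 0 to 87.6, set as the call begins (left out, the last holds). The fingers move at their own pace and stop on an object; "grip_force" is the grip in N (left out, the last holds). Time passes only in rows, so rows that do not move let the fingers close. It gives the time, the measured TCP pose, the force and the opening at its end, in the units of the state.
- get_state(): the state, without advancing time (a new reading comes with each control period).
- grab_frame(name): name is "side" or "top" or "wrist"; returns a dict with "frame" (400x640x3 uint8, red, green, blue), "fovy" (degrees; the focal length in pixels is half the picture's height over the tangent of half this angle, whatever the lens; pixels are square), "cx", "cy" (the principal point, pixels), "rvec" (rotation vector, rad) and "tvec" (3), from world to camera coordinates, as OpenCV has them; the wrist camera has in their place "tool_from_camera" (4x4, takes a point from camera to tool coordinates, whose origin is the TCP and whose axes are the flange's). Camera axes: x right, y down, z forward; pixel columns grow to the right and rows downward; lengths in m; the calibration is good to about 2 mm. A picture is of the moment at which its call begins: read the wrist's pose just before it. There is no depth.
- job_done(): hands the job in, once; it reports no verdict.
Trained networks look in a picture, given as the dict that the camera call returned (one of the last four; its "shot" number tells which), for a name from the list of things; names that differ only in an ending like _2 or _b are one class to them, and where a whole thing is asked for, a point or a joint stands for the part that bears it (a point fixed in the world has none). Each returns a list of dicts, best first, with "conf" (0 to 1); they miss things now and then, are a little off and sometimes report something else, mostly with a low value. They report only what shows in the picture. A call takes as long as a camera call.
- recognise(picture, name): "pixel" ([column, row] in pixels, amid what is visible of it).
The state is a dict: "t": time; "q": joint angles; "qd": joint speeds; "joint_efforts": joint torques, N m; "eef_pos": TCP position; "ee_rot": TCP orientation; "force": force on the tool from outside, world axes, zero at the start; "moment": the same for the moment, N m; "width": finger opening in m.
Only numpy, scipy, OpenCV 4.12 (cv2) and the standard library are available. Lean on these libraries where they do the work, as an engineer would, in place of code of your own. Each camera call takes 0.05 s, during which the arm holds its last target.

TASK

One round slotted weight already sits on the pan of the standing weight hanger. Slide the spare weight of the same diameter onto the hanger rod, under the rod's head, so that it lies flat and centred on top of the first one with its slot facing the opposite way, and neither can slide off. Leave the smaller weight where it lies.

Things in the scene. Friction and masses are not known exactly. Their poses are not given: they have to be found in the camera images.
- hanger_pan (a point): Weight hanger standing upright, fixed to the bench: grey round foot 100 mm wide, 11 mm high; steel pan 52 mm wide, its top 36 mm above the bench; upright steel rod 7 mm thick. The rod ends in a domed head 22 mm wide that no slot passes; head underside 50 mm, top 60 mm above the pan. Point: rod axis at the pan's top face; z up.
- loaded_weight_center (a point): Weight already on the pan, round the rod: loose brass disc, 56 mm diameter, 18 mm thick, with a slot 17 mm wide from the rim to a square end 5.5 mm beyond the centre, its mouth flared to about 22 mm. Point: disc centre, half-way up; x points out along the slot to its open mouth, z up. Its facing differs from start to start.
- loaded_weight_slot (a point): Middle of the open slot mouth of the weight already on the pan, at its rim, 28 mm from the disc's centre.
- spare_weight_center (a point): Spare weight lying flat on the bench: same brass disc, 56 mm diameter, 18 mm thick, 0.2 to 0.4 kg, same 17 mm slot ending 5.5 mm beyond the centre. Point: disc centre, half-way up, 9 mm above the bench; x points out along the slot to its open mouth, z up. Gripped across the diameter at right angles to the slot, the slot stays free.
- spare_weight_slot (a point): Middle of the open slot mouth of the spare weight, at its rim, 28 mm from the disc's centre.
- small_weight_center (a point): A smaller slotted brass weight lying flat on the bench, 40 mm diameter, 12 mm thick, slot 13 mm wide: not wanted, stays where it is. The point is its centre, half-way up.

How it is judged:
By the outcome, as a careful person would: the job done as asked, in the order asked, and still so for the second after the job is handed in, with the robot touching nothing.
It also fails if it takes over 38 s, if anything falls off the work surface, if the arm or the gripper's body presses on something with over 40 N, if the wrist force passes 120 N, or if a joint passes its speed limit or range.

## Working session

There is one attempt and no reset: what is moved stays moved. The work goes in short steps, Python scripts to look and compute and a tool call to move; the robot and the scene stay as the last step left them, time stands still between calls to the robot, and variables do not carry over. Pictures are saved under pics/ and viewed, and the job is handed in when it is done.

Besides the shell and the picture viewer there is one more tool, called after "Call:" by a JSON object that holds its "name" and its "arguments", one argument or row to a line. step_arm: Moves the arm, as the interface text tells. Its arguments: {"type":"object","properties":{"commands":{"type":"string"},"jaw":{"type":"number"},"grip_force":{"type":"number"}},"required":["commands"]}

```bash
mkdir -p pics; cat > h.py <<'E'
from station import *
import numpy as np, cv2
def K(p):
    h=p["frame"].shape[0]; f=h/2/np.tan(np.radians(p["fovy"])/2)
    return np.array([[f,0,p["cx"]],[0,f,p["cy"]],[0,0,1.]])
def ray(p,px,st=None):
    d=np.linalg.inv(K(p))@np.array([px[0],px[1],1.])
    if "rvec" in p:
        R=cv2.Rodrigues(np.array(p["rvec"],float))[0]; t=np.array(p["tvec"],float).ravel()
        return -R.T@t, R.T@d
    from scipy.spatial.transform import Rotation as Ro
    T=np.array(p["tool_from_camera"]); Rt=Ro.from_euler('xyz',st["ee_rot"]).as_matrix()
    return Rt@T[:3,3]+np.array(st["eef_pos"]), Rt@T[:3,:3]@d
def atz(p,px,z,st=None):
    o,d=ray(p,px,st); return o+d*(z-o[2])/d[2]
def proj(p,X,st=None):
    X=np.atleast_2d(X).astype(float)
    if "rvec" in p:
        R=cv2.Rodrigues(np.array(p["rvec"],float))[0]; c=X@R.T+np.array(p["tvec"],float).ravel()
    else:
        from scipy.spatial.transform import Rotation as Ro
        T=np.array(p["tool_from_camera"]); Rt=Ro.from_euler('xyz',st["ee_rot"]).as_matrix()
        c=((X-np.array(st["eef_pos"]))@Rt-T[:3,3])@T[:3,:3]
    u=c@K(p).T; return u[:,:2]/u[:,2:]
def save(p,n): cv2.imwrite(f"pics/{n}.png",p["frame"][:,:,::-1])
E
python3 - <<'E'
from h import *
s=get_state();print(s)
Z=dict(hanger_pan=.036,loaded_weight_center=.054,loaded_weight_slot=.054,spare_weight_center=.018,spare_weight_slot=.018,small_weight_center=.012)
for c in ["top","side","wrist"]:
    p=grab_frame(c);save(p,c+"0")
    print(c,p["fovy"],p["cx"],p["cy"])
    for n in Z:
        for r in recognise(p,n)[:2]: print(n,r["conf"],r["pixel"],atz(p,r["pixel"],Z[n],s).round(4))
E
```

```text
{'t': 0.0, 'q': array([-1.01788884e+00,  3.59380600e-01,  1.10706521e-02, -3.59689121e-04,
       -1.22410788e+00, -2.88086517e-01]), 'qd': array([ 7.64432374e-04,  1.70113840e-04,  1.63843006e-03,  2.49085610e-05,
       -7.67325053e-04,  8.07006514e-04]), 'joint_efforts': array([-3.91808380e-04, -5.82709050e+01,  2.93055421e+01,  6.99737817e+00,
        6.98700955e-03, -1.62398596e-04]), 'eef_pos': array([ 0.17652643, -0.65104414,  0.25063014]), 'ee_rot': array([ 3.13994190e+00, -1.36545238e-04, -2.87689406e+00]), 'force': array([ 0.8631538 ,  0.49274178, -0.37492935]), 'moment': array([-0.00360175, -0.01350258,  0.02925161]), 'width': 0.08768064933281498}
top 47.451002824144666 317.6744427983893 197.08657051627623
hanger_pan 0.95 [250.5, 172.1] [0.6219 0.0989 0.036 ]
loaded_weight_center 0.67 [245.1, 161.5] [0.6395 0.1069 0.054 ]
loaded_weight_slot 0.59 [249.2, 161.3] [0.6397 0.0988 0.054 ]
spare_weight_center 0.56 [262.8, 259.4] [0.4488 0.0757 0.018 ]
spare_weight_center 0.19 [250.6, 172.1] [0.6259 0.1016 0.018 ]
spare_weight_slot 0.91 [259.9, 255.3] [0.4569 0.0815 0.018 ]
small_weight_center 0.74 [397.8, 254.8] [ 0.4542 -0.1923  0.012 ]
side 43.18897714569367 321.8483544373061 203.7118551758211
hanger_pan 0.78 [250.7, 271.8] [0.6407 0.1482 0.036 ]
loaded_weight_center 0.9 [250.2, 251.4] [0.6475 0.1185 0.054 ]
loaded_weight_slot 0.87 [248.5, 253.4] [0.6492 0.1234 0.054 ]
spare_weight_center 0.84 [368.2, 267.0] [0.4441 0.0918 0.018 ]
spare_weight_slot 0.89 [367.6, 268.1] [0.4449 0.0945 0.018 ]
spare_weight_slot 0.59 [251.4, 252.2] [0.6565 0.0883 0.018 ]
small_weight_center 0.62 [377.9, 176.8] [ 0.444  -0.1717  0.012 ]
wrist 64.50780941749397 320.07389764863586 197.2099097250806
```

```bash
python3 - <<'E'
import cv2
a=cv2.imread("pics/top0.png");b=cv2.imread("pics/side0.png")
cv2.imwrite("pics/tz.png",cv2.resize(a[130:290,190:430],None,fx=3.3,fy=3.3,interpolation=cv2.INTER_CUBIC))
cv2.imwrite("pics/sz.png",cv2.resize(b[140:300,190:430],None,fx=3.3,fy=3.3,interpolation=cv2.INTER_CUBIC))
E
```

```text
(no output)
```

View pics/top0.png

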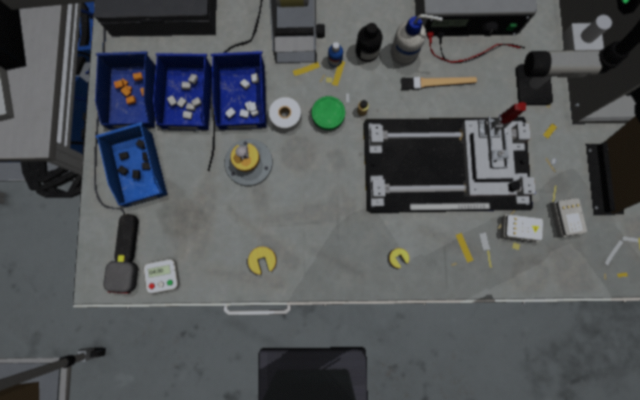

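View pics/tz.png

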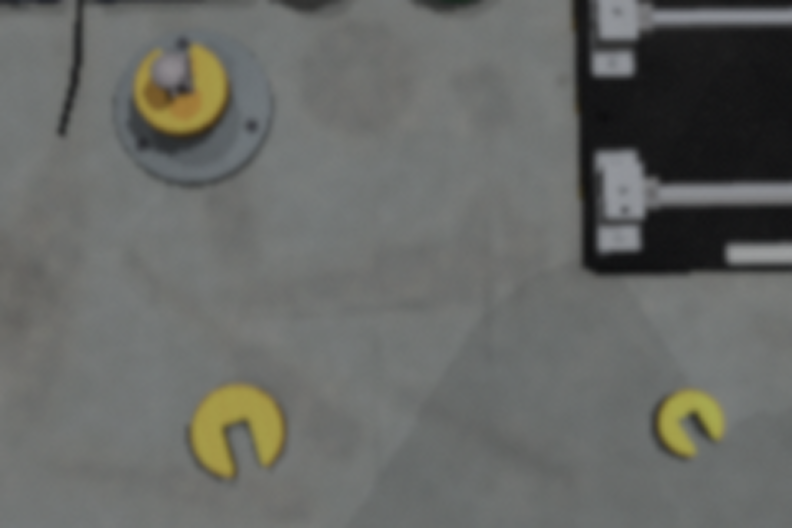

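View pics/sz.png

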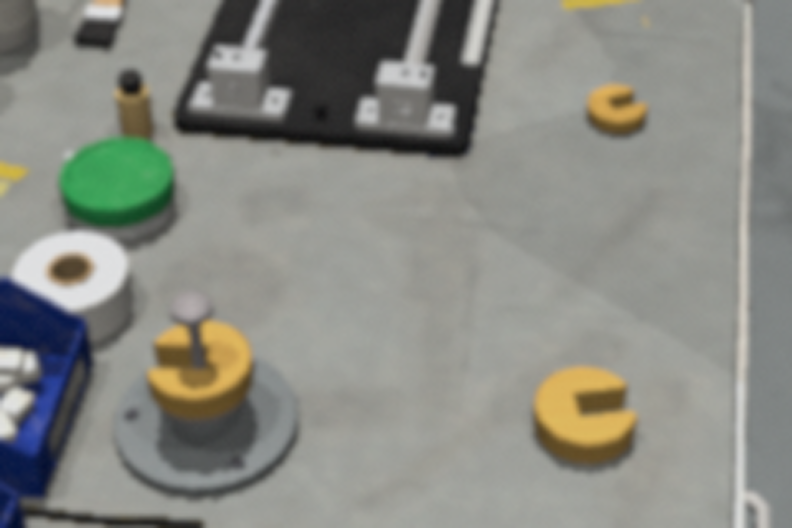

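View pics/side0.png

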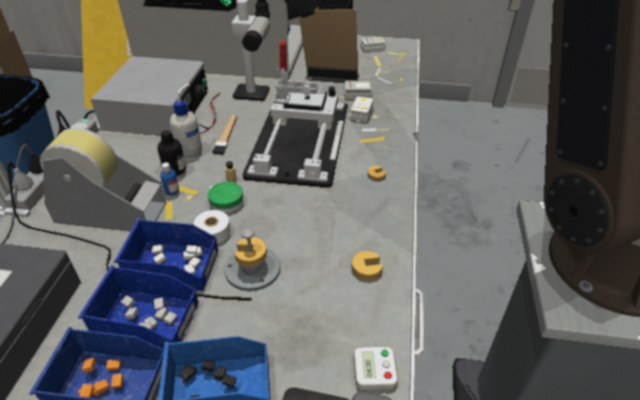

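```bash
cat > mv.py <<'E'
from h import *
from scipy.spatial.transform import Rotation as Ro
import sys
def rel(xyz,st=None):
    st=st or get_state(); R=Ro.from_euler('xyz',st["ee_rot"]).as_matrix()
    return (R.T@(np.array(xyz)-st["eef_pos"])*1000).round(1)
E
python3 - <<'E'
from mv import *
p=grab_frame("wrist");print(np.array(p["tool_from_camera"]).round(3))
s=get_state();save(p,"wrist0")
print(rel([.40,-.40,.25]), rel([.42,.08,.25]))
E
```

```text
[[ 0.001 -0.951 -0.309  0.085]
 [ 1.     0.     0.     0.   ]
 [-0.    -0.309  0.951 -0.134]
 [ 0.     0.     0.     1.   ]]
[-281.4  184.2    1.6] [-426.3  642.3    1.6]
```

View pics/wrist0.png

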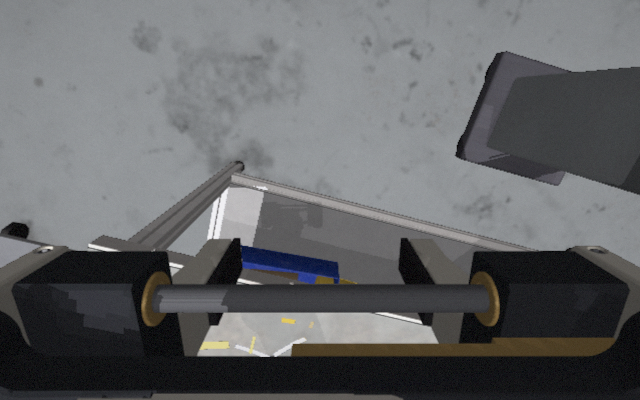

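Call:
{"name": "step_arm", "arguments": {
  "commands": "-47 31 0 0 0 0;-47 31 0 0 0 0;-47 31 0 0 0 0;-47 31 0 0 0 0;-47 31 0 0 0 0;-47 31 0 0 0 0"
}}

```text
t: 1.85
eef_pos: [0.4012, -0.3967, 0.2519]
ee_rot: [-3.141, 0.0, -2.877]
force: [0.9, -0.9, 0.0]
width: 0.0879
```

Call:
{"name": "step_arm", "arguments": {
  "commands": "-28 55 0 0 0 0;-28 55 0 0 0 0;-28 55 0 0 0 0;-28 55 0 0 0 0;-28 55 0 0 0 0;-28 55 0 0 0 0;-28 55 0 0 0 0;-28 55 0 0 0 0"
}}

```text
t: 2.85
eef_pos: [0.5013, 0.0873, 0.2521]
ee_rot: [3.141, 0.001, -2.876]
force: [1.1, -0.1, -0.1]
width: 0.0878
```

```bash
python3 - <<'E'
from mv import *
s=get_state();print(s["t"],s["eef_pos"],s["ee_rot"]);p=grab_frame("wrist")
save(p,"w1")
for n,z in (("spare_weight_center",.018),("spare_weight_slot",.018)):
    for r in recognise(p,n)[:2]: print(n,r["conf"],r["pixel"],atz(p,r["pixel"],z,s).round(4))
s=get_state();print(s["t"],s["eef_pos"],s["ee_rot"],rel([.69,.11,.25]))
E
```

```text
2.85 [0.50126592 0.08734082 0.25209784] [ 3.14140018e+00  1.18196312e-03 -2.87631330e+00]
spare_weight_center 0.65 [324.5, 127.0] [0.452  0.0796 0.018 ]
spare_weight_slot 0.62 [326.8, 124.3] [0.4484 0.0813 0.018 ]
3.0 [0.50149745 0.08774972 0.25138981] [-3.14156914e+00 -1.24759814e-04 -2.87284618e+00] [-187.6  -28.6    1.4]
```

View pics/w1.png

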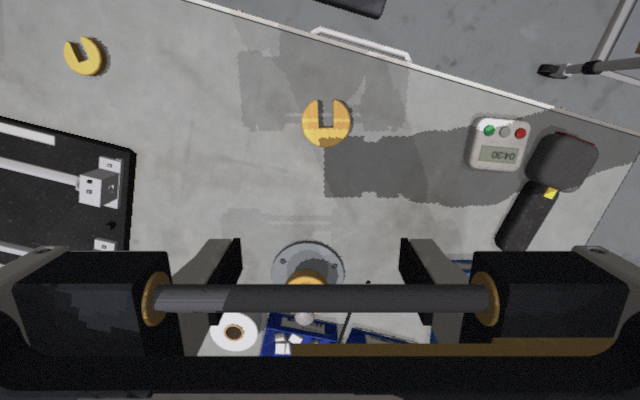

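Call:
{"name": "step_arm", "arguments": {
  "commands": "-47 -7 0 0 0 0;-47 -7 0 0 0 0;-47 -7 0 0 0 0;-47 -7 0 0 0 0"
}}

```text
t: 3.5
eef_pos: [0.6913, 0.106, 0.2516]
ee_rot: [-3.142, -0.0, -2.878]
force: [-0.2, -0.3, 1.2]
width: 0.0874
```

```bash
python3 - <<'E'
from mv import *
import pickle
s=get_state();print(s["t"],s["eef_pos"],s["ee_rot"]);p=grab_frame("wrist")
save(p,"w2");pickle.dump((p,s),open("w2.pkl","wb"))
for n,z in (("hanger_pan",.036),("loaded_weight_center",.054),("loaded_weight_slot",.054)):
    for r in recognise(p,n)[:2]: print(n,r["conf"],r["pixel"],atz(p,r["pixel"],z,s).round(4))
a=p["frame"][:,:,::-1]
cv2.imwrite("pics/w2z.png",cv2.resize(a[40:200,240:440],None,fx=3.7,fy=3.7,interpolation=cv2.INTER_CUBIC))
E
```

```text
3.5 [0.69128003 0.10601054 0.25163504] [-3.14155405e+00 -8.32162942e-05 -2.87788245e+00]
hanger_pan 0.55 [330.2, 137.0] [0.6488 0.1063 0.036 ]
loaded_weight_center 0.74 [334.9, 133.3] [0.6418 0.1088 0.054 ]
loaded_weight_slot 0.6 [338.5, 133.1] [0.6407 0.1124 0.054 ]
```

View pics/w2.png

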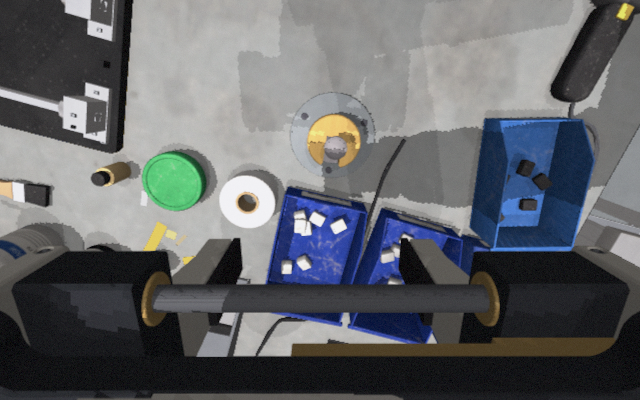

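View pics/w2z.png

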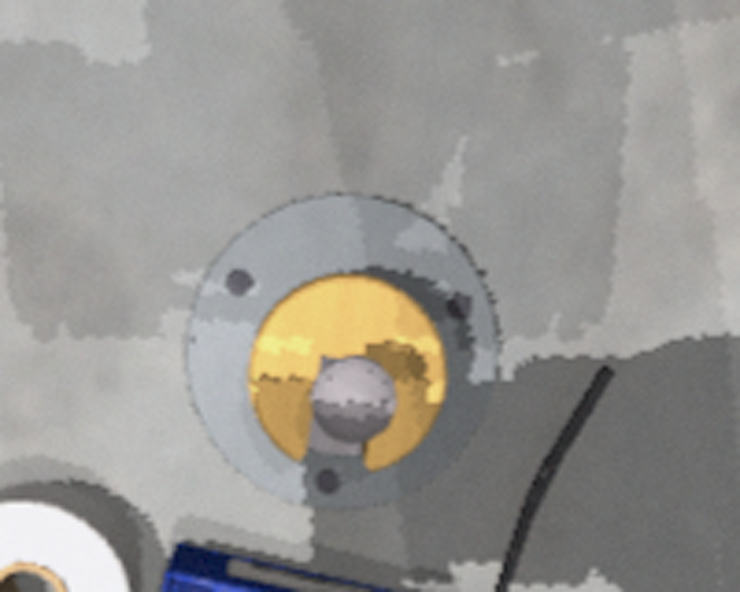

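```bash
python3 - <<'E'
from mv import *
import pickle
from scipy.optimize import least_squares
p,s=pickle.load(open("w2.pkl","rb"))
def W(pts,z): return np.array([atz(p,(240+(x+.5)/3.7-.5,40+(y+.5)/3.7-.5),z,s)[:2] for x,y in pts])
def circ(P,r=None):
    f=(lambda v:np.hypot(*(P-v[:2]).T)-(r or v[2]))
    q=least_squares(f,list(P.mean(0))+[.03]); return q.x.round(4),(q.fun*1000).round(1)
foot=[(185,345),(345,192),(498,350),(240,225),(455,240),(215,445),(265,495)]
print("foot",circ(W(foot,.011),.05),circ(W(foot,.011)))
disc=[(249,375),(347,274),(446,375),(278,302),(418,305),(265,432),(405,453)]
print("disc",circ(W(disc,.054),.028),circ(W(disc,.054)))
head=[(311,400),(353,356),(396,400),(322,372),(385,372),(330,436),(376,438)]
print("head",circ(W(head,.088),.011),circ(W(head,.088)))
l=W([(322,357),(308,462)],.054); d=l[1]-l[0]; print("slotwall ang",np.degrees(np.arctan2(d[1],d[0])),l)
m=W([(305,462),(366,468)],.054); print(m,m.mean(0))
# automatic: yellow mask
a=p["frame"]; hsv=cv2.cvtColor(a,cv2.COLOR_RGB2HSV)
E
```

```text
foot (array([0.6504, 0.1095, 0.03  ]), array([-0.7, -0.3, -0.4,  0.9, -0.2, -0.9,  0.7])) (array([0.6504, 0.1094, 0.0498]), array([-0.6, -0.2, -0.2,  0.9, -0.1, -0.8,  0.9]))
disc (array([0.6503, 0.1096, 0.03  ]), array([-0.5, -0.1, -0.1,  0.1, -0.4, -0.1, -0.3])) (array([0.6502, 0.1095, 0.0278]), array([-0.3,  0.1,  0.1,  0.2, -0.2,  0.2, -0.1]))
head (array([0.6515, 0.1103, 0.03  ]), array([-0.2,  0.3, -0.2, -0.1, -0.3, -0.2,  0.2])) (array([0.6514, 0.1103, 0.0109]), array([-0.1,  0.4, -0.2, -0. , -0.2, -0.1,  0.3]))
slotwall ang 7.8306184131554355 [[0.64683289 0.10141094]
 [0.67667925 0.10551564]]
[[0.67690461 0.10468275]
 [0.67401143 0.12210821]] [0.67545802 0.11339548]
```

```bash
python3 - <<'E'
import cv2
a=cv2.imread("pics/w1.png")
cv2.imwrite("pics/w1z.png",cv2.resize(a[80:160,280:380],None,fx=7,fy=7,interpolation=cv2.INTER_CUBIC))
E
```

```text
(no output)
```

View pics/w1z.png

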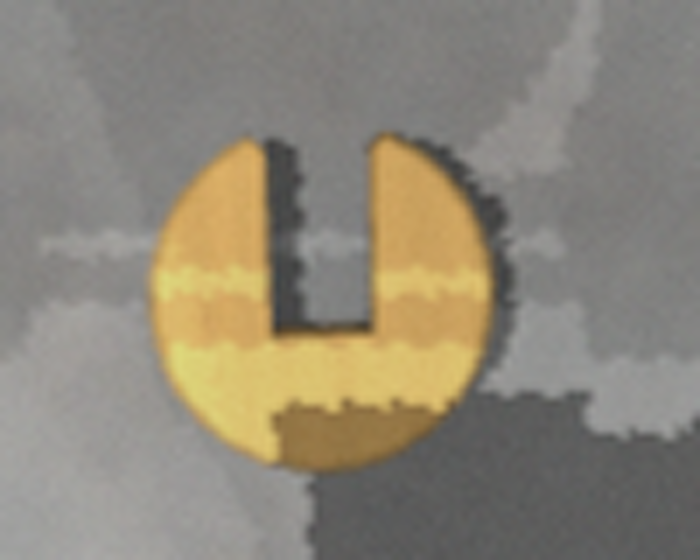

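```bash
python3 - <<'E'
from mv import *
import pickle
from scipy.optimize import least_squares
p,_=pickle.load(open("w2.pkl","rb"))
s=dict(eef_pos=np.array([.50127,.08734,.25160]),ee_rot=np.array([3.1415,0,-2.8765]))
def W(pts,z): return np.array([atz(p,(280+(x+.5)/7-.5,80+(y+.5)/7-.5),z,s)[:2] for x,y in pts])
P=W([(151,290),(175,210),(235,142),(395,135),(470,200),(493,290),(475,375),(430,435),(330,470),(220,435),(175,375)],.018)
q=least_squares(lambda v:np.hypot(*(P-v[:2]).T)-v[2],list(P.mean(0))+[.03]);print(q.x.round(4),(q.fun*1e3).round(1))
for w in ([(274,330),(265,165)],[(374,328),(371,165)],[(322,331),(318,150)]):
    l=W(w,.018);d=l[1]-l[0];print(np.degrees(np.arctan2(d[1],d[0])),l[0])
c=q.x[:2]
st=get_state();print(st["ee_rot"],st["t"]);print(rel([c[0],c[1],.10]))
print(np.degrees(-2.8765))
E
```

```text
[0.4462 0.0795 0.0277] [ 0.3 -0.1  0.3 -0.1  0.1 -0.4 -0.1  0.4  0.1  0.1 -0.5]
-161.66993103969304 [0.45314283 0.07304648]
-162.9801536255269 [0.44857244 0.08863175]
-163.17988253400338 [0.45124954 0.080612  ]
[-3.14140840e+00 -2.18611081e-03 -2.87849403e+00] 3.7
[242.   37.9 150.7]
-164.8113097693813
```

Call:
{"name": "step_arm", "arguments": {
  "commands": "48.4 7.6 20 0 0 0;48.4 7.6 20 0 0 0;48.4 7.6 25 0 0 0;48.4 7.6 25 0 0 0;48.4 7.5 20 0 0 0;0 0 41 0 0 -0.04;0 0 0 0 0 0",
  "jaw": 87.6
}}

```text
t: 4.58
eef_pos: [0.4442, 0.0791, 0.0998]
ee_rot: [-3.141, -0.003, -2.837]
force: [-0.2, 0.0, 1.2]
width: 0.0877
```

```bash
python3 - <<'E'
from mv import *
s=get_state();print(s["t"],s["eef_pos"],s["ee_rot"],rel([.4462,.0795,.028]));p=grab_frame("wrist")
save(p,"w3")
E
```

```text
4.575 [0.44416062 0.07909634 0.09979152] [-3.14089073e+00 -3.06514548e-03 -2.83701319e+00] [-2.3 -0.2 71.8]
```

View pics/w3.png

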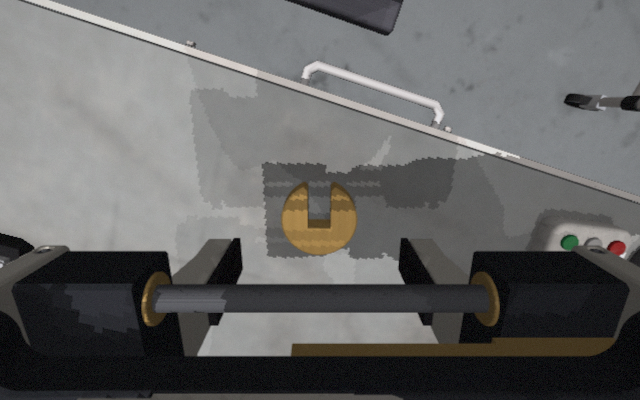

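Call:
{"name": "step_arm", "arguments": {
  "commands": "-1 0 30 0 0 0;-1 0 30 0 0 0;0 0 12 0 0 0;0 0 0 0 0 0"
}}

```text
t: 5.12
eef_pos: [0.4488, 0.0812, 0.0289]
ee_rot: [-3.141, -0.0, -2.837]
force: [-0.1, 0.6, -0.1]
width: 0.0879
```

Call:
{"name": "step_arm", "arguments": {
  "commands": "0 0 0 0 0 0;0 0 0 0 0 0;0 0 0 0 0 0;0 0 0 0 0 0;0 0 0 0 0 0;0 0 0 0 0 0",
  "jaw": 40,
  "grip_force": 25
}}

```text
t: 5.88
eef_pos: [0.4485, 0.0812, 0.0289]
ee_rot: [-3.142, 0.0, -2.837]
force: [-0.8, -0.7, 6.0]
width: 0.0555
```

```bash
python3 - <<'E'
from mv import *
s=get_state();print(s["t"],s["eef_pos"],s["ee_rot"],s["width"]);p=grab_frame("wrist")
save(p,"w4")
E
```

```text
5.875 [0.44848302 0.08119121 0.02891432] [-3.14153126e+00  2.34485725e-04 -2.83663891e+00] 0.055540029128088905
```

View pics/w4.png

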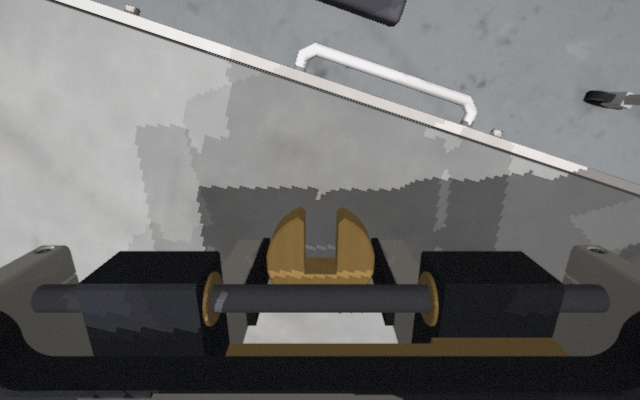

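```bash
python3 - <<'E'
from mv import *
import pickle
s=get_state();p=grab_frame("wrist");pickle.dump((p,s),open("w4.pkl","wb"))
a=p["frame"][:,:,::-1]
cv2.imwrite("pics/w4z.png",cv2.resize(a[195:295,250:390],None,fx=5.5,fy=5.5,interpolation=cv2.INTER_CUBIC))
R=Ro.from_euler('xyz',s["ee_rot"]).as_matrix()
for dx in (0,2.4,5):
  X=np.array([[dx-5.5,-8.5],[dx-5.5,8.5],[dx+26.5,-8.5],[dx+26.5,8.5],[dx,0]])/1000
  T=np.c_[X,np.full(5,s["eef_pos"][2]-.018)]
  print(dx,proj(p,T@R.T+s["eef_pos"],s).round(1).tolist())
E
```

```text
0 [[303.1, 276.8], [335.6, 276.8], [302.1, 220.0], [336.7, 220.0], [319.4, 267.6]]
2.4 [[303.1, 272.8], [335.7, 272.8], [302.0, 215.5], [336.7, 215.5], [319.4, 263.5]]
5 [[303.0, 268.4], [335.8, 268.4], [301.9, 210.5], [336.8, 210.5], [319.4, 259.0]]
```

View pics/w4z.png

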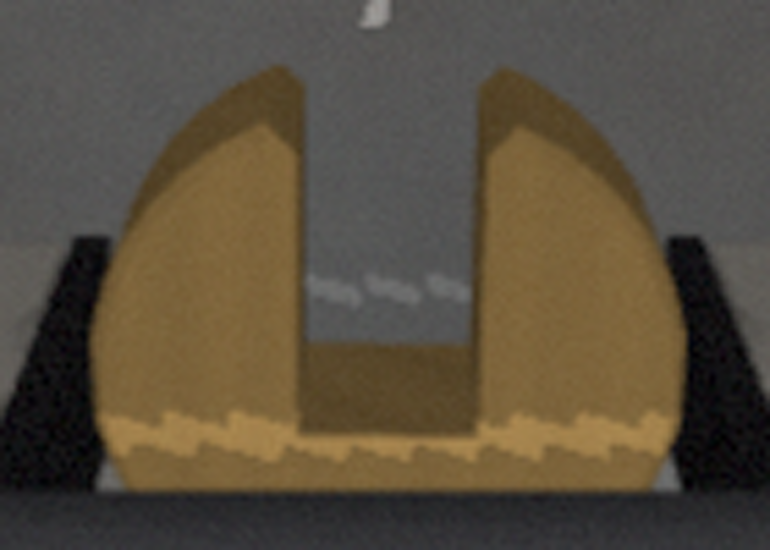

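```bash
python3 - <<'E'
from mv import *
import pickle
t=cv2.imread("pics/top0.png");w=cv2.imread("pics/w2.png");b=cv2.imread("pics/side0.png")
o=np.hstack([cv2.resize(t[85:185,200:300],(400,400),interpolation=2),cv2.resize(w[130:230,270:370],(400,400),interpolation=2)])
cv2.imwrite("pics/bin.png",o)
cv2.imwrite("pics/bins.png",cv2.resize(b[200:300,100:290],None,fx=4,fy=4,interpolation=2))
E
```

```text
(no output)
```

View pics/bin.png

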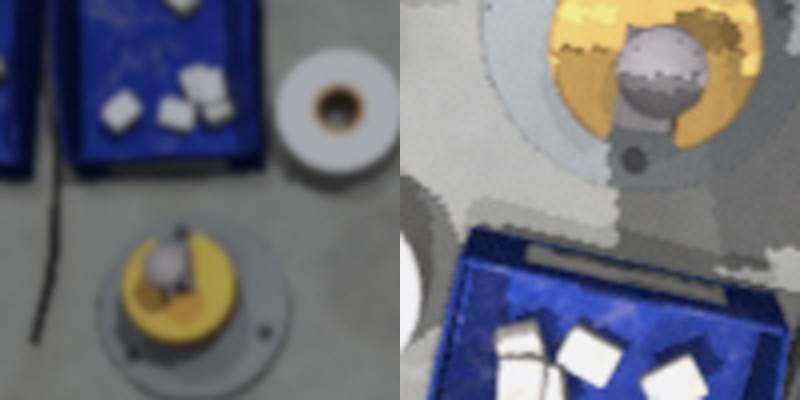

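View pics/bins.png

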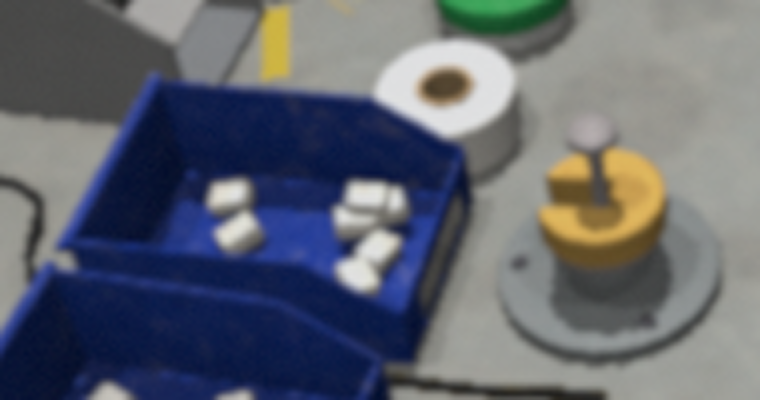

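```bash
python3 - <<'E'
from mv import *
import pickle
p,s=pickle.load(open("w2.pkl","rb"))
print("bottom",atz(p,(287.5,188),0,s),atz(p,(365,206),0,s))
q=grab_frame("side")
def tri(a,b):
    A=[];B=[]
    for o,d in (a,b):
        d=d/np.linalg.norm(d);M=np.eye(3)-np.outer(d,d);A.append(M);B.append(M@o)
    x=np.linalg.lstsq(np.vstack(A),np.hstack(B),rcond=None)[0];return x
for w,sd in (((286.2,195.5),(215,238.5)),((365.5,211.5),(204.5,275)),((286.2,195.5),(215,246))):
    x=tri(ray(p,w,s),ray(q,sd));print(x.round(4),proj(p,x,s)-w,proj(q,x)-sd)
E
```

```text
bottom [0.72866563 0.0737478  0.        ] [0.72610296 0.17588273 0.        ]
[0.7281 0.0751 0.0294] [[ 0.09166536 -0.60167821]] [[-0.3855355 -0.0979575]]
[0.7177 0.1687 0.0392] [[ 0.37041288 -2.31980066]] [[-1.59977385 -0.41040423]]
[0.7332 0.0744 0.0086] [[ 0.32173296 -2.02731555]] [[-1.3507087  -0.34640346]]
```

Call:
{"name": "step_arm", "arguments": {
  "commands": "0 0 -20 0 0 0;0 0 -40 0 0 0;0 0 -40 0 0 0;0 0 -31 0 0 0.04;0 0 0 0 0 0.04;0 0 0 0 0 0.04;0 0 0 0 0 0.042;0 0 0 0 0 0",
  "grip_force": 35
}}

```text
t: 7.02
eef_pos: [0.4479, 0.081, 0.1592]
ee_rot: [-3.142, -0.001, -2.999]
force: [0.4, 0.4, -2.2]
width: 0.0551
```

```bash
python3 - <<'E'
from mv import *
s=get_state();print(s["t"],s["eef_pos"],s["ee_rot"],s["width"],s["force"],rel([.6988,.1167,.160]))
E
```

```text
7.025 [0.44794851 0.08102469 0.1592124 ] [-3.14151722e+00 -7.99018785e-04 -2.99876118e+00] 0.055091914470501574 [ 0.44602619  0.39724335 -2.20204416] [-253.4   -0.4   -1. ]
```

Moving over the hanger to the far side (disc bottom at about 131 mm, the head's top at 96 mm).

Call:
{"name": "step_arm", "arguments": {
  "commands": "-30 0 0 0 0 0;-50 0 0 0 0 0;-50 0 0 0 0 0;-50 0 0 0 0 0;-45 0 0 0 0 0;-28 0 0 0 0 0;0 0 0 0 0 0"
}}

```text
t: 7.9
eef_pos: [0.6999, 0.1171, 0.1576]
ee_rot: [-3.141, -0.002, -2.999]
force: [0.2, 0.3, -2.5]
width: 0.055
```

```bash
python3 - <<'E'
from mv import *
import pickle
s=get_state();p=grab_frame("wrist");save(p,"w5");q=grab_frame("side");save(q,"s5")
pickle.dump((p,s),open("w5.pkl","wb"))
print(s["t"],s["eef_pos"],s["ee_rot"],rel([.6988,.1167,.090]))
cv2.imwrite("pics/s5z.png",cv2.resize(q["frame"][170:310,180:300,::-1],None,fx=4,fy=4,interpolation=2))
E
```

```text
7.9 [0.69985694 0.1171374  0.15755971] [-3.14108556e+00 -1.94153391e-03 -2.99850220e+00] [-0.8 -0.4 68.3]
```

View pics/w5.png

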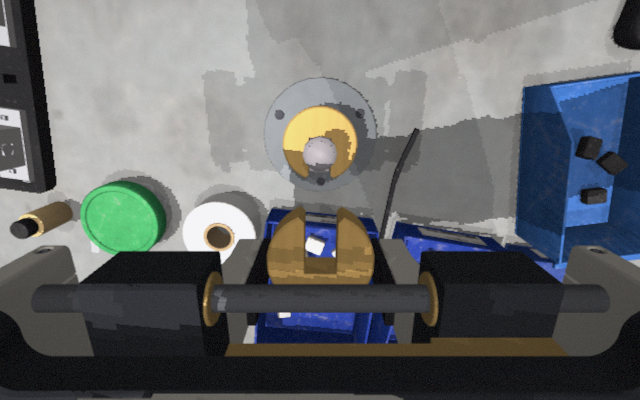

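View pics/s5z.png

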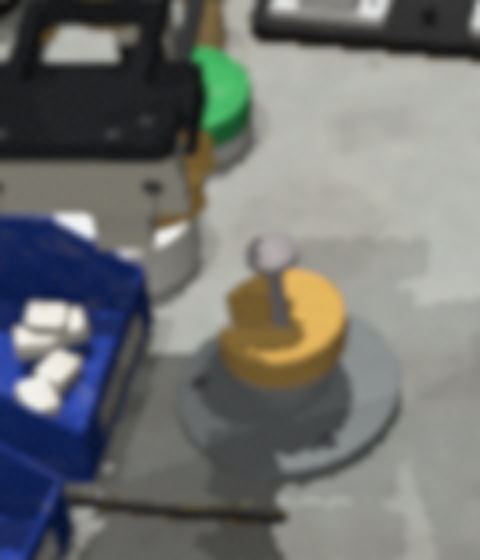

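Call:
{"name": "step_arm", "arguments": {
  "commands": "0 0 25 0 0 0;0 0 25 0 0 0;0 0 17.5 0 0 0;0 0 0 0 0 0;0 0 0 0 0 0"
}}

```text
t: 8.62
eef_pos: [0.6993, 0.1174, 0.0932]
ee_rot: [3.142, 0.001, -2.998]
force: [0.3, -0.1, -1.7]
width: 0.0552
```

```bash
python3 - <<'E'
from mv import *
import pickle
s=get_state();p=grab_frame("wrist");save(p,"w6");q=grab_frame("side")
pickle.dump((p,s),open("w6.pkl","wb"))
print(s["t"],s["eef_pos"],s["ee_rot"],s["force"],rel([.6523,.1100,.090]))
a=cv2.resize(q["frame"][190:290,200:300,::-1],(400,400),interpolation=2);b=cv2.resize(p["frame"][110:310,220:420,::-1],(400,400),interpolation=2)
cv2.imwrite("pics/c6.png",np.hstack([a,b]))
E
```

```text
8.625 [0.69927698 0.11737636 0.09315195] [ 3.14156342e+00  1.36638636e-03 -2.99831358e+00] [ 0.25838509 -0.14740089 -1.73747515] [47.7 -0.6  3.3]
```

View pics/c6.png

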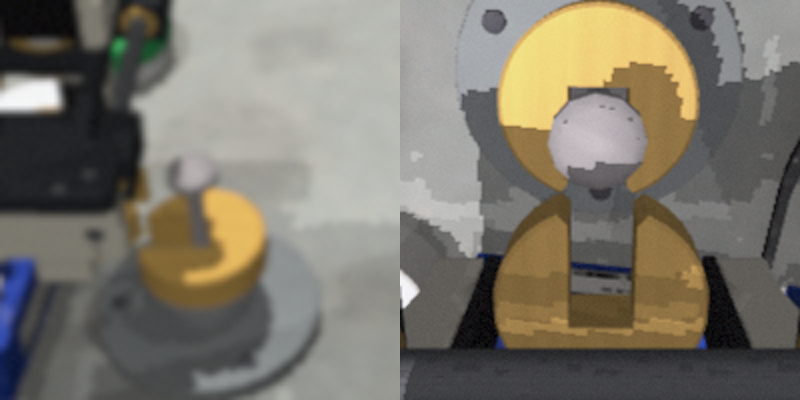

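Call:
{"name": "step_arm", "arguments": {
  "commands": "0 -0.5 3.3 0 0 0;6 0 0 0 0 0;6 0 0 0 0 0;6 0 0 0 0 0;6 0 0 0 0 0;0 0 0 0 0 0"
}}

```text
t: 9.48
eef_pos: [0.6747, 0.1133, 0.089]
ee_rot: [3.142, 0.0, -2.999]
force: [-0.4, 0.2, -1.1]
width: 0.0547
```

```bash
python3 - <<'E'
from mv import *
import pickle
s=get_state();p=grab_frame("wrist");q=grab_frame("side")
print(s["t"],s["eef_pos"],s["ee_rot"],s["force"],rel([.6523,.1100,.090]))
a=cv2.resize(q["frame"][190:290,200:300,::-1],(400,400),interpolation=2);b=cv2.resize(p["frame"][110:310,220:420,::-1],(400,400),interpolation=2)
cv2.imwrite("pics/c7.png",np.hstack([a,b]))
E
```

```text
9.475 [0.67467784 0.11325887 0.089011  ] [ 3.14153097e+00  9.07452731e-05 -2.99864086e+00] [-0.3715784   0.19145601 -1.11248307] [23.2 -0.  -1. ]
```

View pics/c7.png

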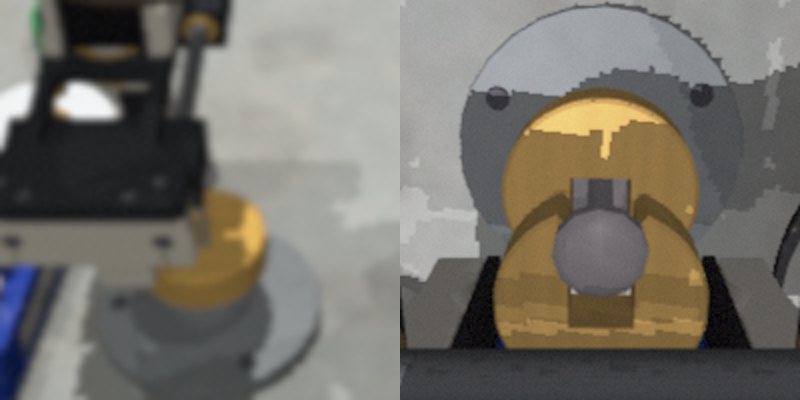

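Call:
{"name": "step_arm", "arguments": {
  "commands": "6 0 0 0 0 0;6 0 0 0 0 0;6 0 0 0 0 0;5 0 0 0 0 0;0 0 0 0 0 0;0 0 0 0 0 0"
}}

```text
t: 10.32
eef_pos: [0.6525, 0.11, 0.0889]
ee_rot: [3.142, 0.0, -2.999]
force: [0.2, -0.5, -1.4]
width: 0.0551
```

```bash
python3 - <<'E'
from mv import *
import pickle
s=get_state();p=grab_frame("wrist");q=grab_frame("side")
print(s["t"],s["eef_pos"],s["ee_rot"],s["force"],s["moment"],rel([.6523,.1100,.0829]))
a=cv2.resize(q["frame"][190:290,200:300,::-1],(400,400),interpolation=2);b=cv2.resize(p["frame"][110:310,220:420,::-1],(400,400),interpolation=2)
cv2.imwrite("pics/c8.png",np.hstack([a,b]))
E
```

```text
10.325 [0.65249724 0.11004601 0.08888067] [ 3.14156723e+00  2.86165066e-04 -2.99873052e+00] [ 0.22144626 -0.48099304 -1.40656277] [-0.01600916 -0.03435358 -0.01595969] [ 0.2 -0.   5.8]
```

View pics/c8.png

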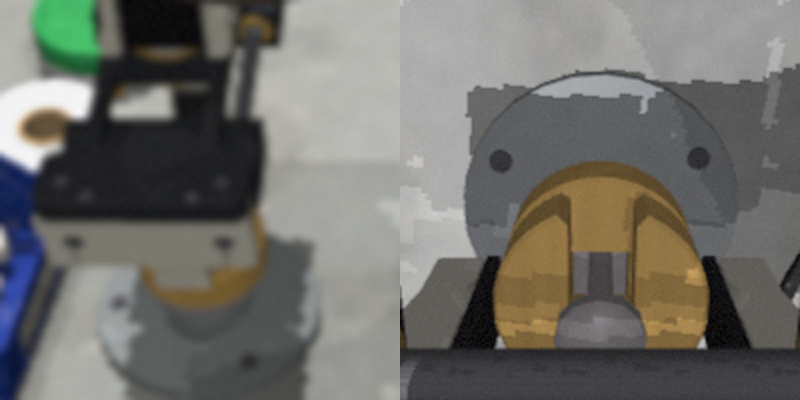

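Call:
{"name": "step_arm", "arguments": {
  "commands": "0 0 2.5 0 0 0;0 0 1.5 0 0 0;0 0 1 0 0 0;0 0 0 0 0 0;0 0 0 0 0 0"
}}

```text
t: 11.05
eef_pos: [0.6524, 0.11, 0.0838]
ee_rot: [-3.142, 0.0, -2.999]
force: [0.4, 1.1, -2.4]
width: 0.0551
```

Call:
{"name": "step_arm", "arguments": {
  "commands": "0 0 0.6 0 0 0;0 0 0.4 0 0 0;0 0 0 0 0 0;0 0 0 0 0 0"
}}

```text
t: 11.55
eef_pos: [0.6524, 0.11, 0.083]
ee_rot: [3.142, 0.0, -2.999]
force: [-1.2, -0.1, 2.6]
width: 0.0547
```

Call:
{"name": "step_arm", "arguments": {
  "commands": "0 0 0 0 0 0;0 0 0 0 0 0;0 0 0 0 0 0;0 0 0 0 0 0;0 0 0 0 0 0;0 0 0 0 0 0",
  "jaw": 87.6
}}

```text
t: 12.3
eef_pos: [0.6523, 0.11, 0.0827]
ee_rot: [-3.142, -0.0, -2.999]
force: [0.5, -0.7, 0.8]
width: 0.0874
```

Call:
{"name": "step_arm", "arguments": {
  "commands": "0 0 -20 0 0 0;0 0 -40 0 0 0;0 0 -50 0 0 0;-40 0 -25 0 0 0;-20 0 0 0 0 0;0 0 0 0 0 0"
}}

```text
t: 13.05
eef_pos: [0.7125, 0.1186, 0.2172]
ee_rot: [3.142, -0.0, -2.999]
force: [-0.8, -0.4, -1.0]
width: 0.0875
```

```bash
python3 - <<'E'
from mv import *
import pickle
s=get_state();p=grab_frame("wrist");q=grab_frame("side")
pickle.dump((p,s),open("w9.pkl","wb"));save(p,"w9");save(q,"s9")
print(s["t"],s["eef_pos"],s["ee_rot"],s["force"],s["width"])
a=cv2.resize(q["frame"][190:290,200:300,::-1],(400,400),interpolation=2)
u,v=proj(p,[.65,.11,.07],s)[0].astype(int);v0=max(v-50,0);u0=u-50
b=cv2.resize(p["frame"][v0:v0+100,u0:u0+100,::-1],(400,400),interpolation=2);print(u0,v0)
cv2.imwrite("pics/c9.png",np.hstack([a,b]))
E
```

```text
13.05 [0.71246618 0.11859533 0.21717555] [ 3.14151657e+00 -2.80872704e-04 -2.99931318e+00] [-0.79652784 -0.35609271 -1.02158976] 0.08750770916806305
270 71
```

View pics/c9.png

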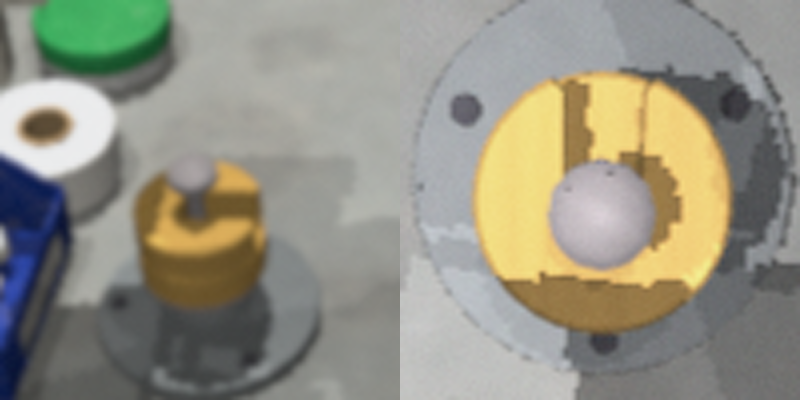

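```bash
python3 - <<'E'
from mv import *
import pickle
from scipy.optimize import least_squares
p,s=pickle.load(open("w9.pkl","rb"))
def W(pts,z): return np.array([atz(p,(270+(x-400+.5)/4-.5,71+(y+.5)/4-.5),z,s)[:2] for x,y in pts])
def circ(P):
    q=least_squares(lambda v:np.hypot(*(P-v[:2]).T)-v[2],list(P.mean(0))+[.03]);return q.x.round(4),(q.fun*1e3).round(1)
print("disc",circ(W([(474,195),(731,195),(535,89),(690,100),(600,332),(540,316),(670,313),(500,275)],.072)))
print("head",circ(W([(549,213),(656,213),(600,160),(600,269)],.088)))
print("foot",circ(W([(414,185),(793,185),(440,85),(770,85),(450,300),(520,356)],.011)))
for w in ([(564,170),(562,90)],[(639,150),(644,90)]):
    l=W(w,.072);d=l[1]-l[0];print(np.degrees(np.arctan2(d[1],d[0])))
E
```

```text
disc (array([0.65  , 0.1102, 0.0276]), array([ 0.2, -0.3, -0.1,  0.3,  0.1,  0.3,  0. , -0.4]))
head (array([0.651 , 0.1101, 0.0109]), array([ 0.,  0., -0., -0.]))
foot (array([0.6515, 0.1106, 0.0495]), array([-0. , -0.2, -0.2,  0.3,  0.5, -0.3]))
-170.86262876178347
-176.24200479067676
```

```bash
python3 - <<'E'
from station import *
q=grab_frame("top");print(recognise(q,"small_weight_center")[:1]);print(job_done())
E
```

```text
[{'pixel': [398.2, 257.1], 'conf': 0.66}]
the job is handed in; nothing more can be done
None
```

The spare weight now lies on top of the loaded one, on the hanger rod under the head. I gripped it across the diameter and carried it over the hanger. Then I slid it in from the far side with its slot mouth leading, lowered it until it touched, and let go. I handed the job in at about 13 s.

**Last checks:**
- **Centring:** the spare's fitted centre is about 1 mm from the rod's head and 1.5 mm from the foot's centre. The camera calibration is only good to about 2 mm.
- **Flat:** it looks flat on the first weight in the side picture. I did not measure any tilt.
- **Slot facing:** the two slot walls read −171° and −176°, so they disagree by about 5°. The target was −172°, opposite the first weight's slot at about +8°. The tool was at −171.8° when it let go.
- **First weight:** I could not see its slot after placing. Its facing was measured only beforehand.
- **Forces:** the readings between moves stayed under about 6 N.
- **Clear of the work:** the gripper was open and well away at hand-in.
- **Small weight:** the arm never went near it. The network found it within about 2 pixels of its first position, which is within the network's error.

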